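# Wedge a lantern frame just off its setting board and hold it

### The arm

A 6-joint arm with a two-finger parallel gripper is mounted at the origin on the work surface. World frame = base frame: x ahead of the robot, y to its left, z up, the work surface at z = 0. Lengths are in mm, angles in degrees, forces in N, time in s.
With the tool pointing down it reaches from about 300 to 850 mm from the base axis. Payload 4.2 kg.
Tool frame: the origin (TCP) lies at the very end of the fingers, on their centre line; the grasp point (between the pads) lies 19 mm behind it (hold_point_z is the z of the grasp point in the tool frame, in mm); z points along the fingers, y is the direction in which the jaws open and shut (so a half turn about z gives the same grasp; the last joint's range is limited). The gripper opens to 91 mm and grips with 3 to 60 N. Pads are 32 mm wide; open, the fingers measure 118 mm over their backs; the gripper's body (76 mm by 178 mm) begins 60 mm behind the grasp point.
Start: joints at [-78.381, 18.312, 89.639, -0, 72.044, -1.146], TCP at [127.055, -560.803, 213.976] pointing down, gripper open.
Joint ranges: [-177.97, 177.97], [-48.28, 115.42], [12.27, 149.76], [-77.06, 257.06], [2.81, 150.46], [-146.56, 146.56]. Speed limits (degrees/s): [147.25, 147.25, 180, 180, 180, 180].

### API

Orientations are given as [roll, pitch, yaw] about the fixed x, y, z axes, in that order (R = Rz(yaw) Ry(pitch) Rx(roll)).
In Python, from workcell import state, grab_frame, job_done, hold_point_z gives the robot as it stands. The module is installed in compiled form; this text tells all that it offers.
- The arm moves only by the shell command python3 -m creep 'ROWS' [FORCE]. ROWS is JSON, a list of rows, each a list of 7 numbers: the closure, from 0 (fully open) to 1 (shut), then the shift along the tool's x, y, z in mm, then the turn, a rotation vector about the tool's x, y, z in degrees. A call has 1 to 5 rows; each row shifts and turns the commanded pose from where the row before left it, along the tool's axes as they then stand; what a row does not reach is not made up. A row lasts 1/8 s, in which the tool goes at most 62.5 mm and 10.7 degrees, less where a joint would pass 70% of its speed; a pose out of reach is approached as far as the arm can. A call is refused whole if a number of a shift passes 62.5 or a number of a turn 10.7, either way. A call with a gripper value outside its range is refused whole. The fingers move at their own pace and stop on an object; FORCE is the grip in N (left out, the last holds). Time passes only in rows, so rows that do not move let the fingers close. It gives the time, the measured TCP pose, the force and the opening at its end, in the units of the state.
- state(): the state, without advancing time (a new reading comes with each control period).
- grab_frame(name): name is "scene" or "top" or "wrist"; returns a dict with "frame" (400x640x3 uint8, red, green, blue), "fx", "fy", "cx", "cy" (pixels), "k1" (the pictures are not rectified: a ray, as slopes to the right and down, at radius r is drawn at 1 + k1 r^2 times it, then the intrinsics apply), "view" (4x4, takes a point from world to camera coordinates). Camera axes: x right, y down, z forward; pixel columns grow to the right and rows downward; lengths in mm; the calibration is good to about 2 mm. A picture is of the moment at which its call begins. There is no depth.
- job_done(): hands the job in, once; it reports no verdict.
The state is a dict: "time_s": time; "qpos": joint angles; "qvel": joint speeds; "effort": joint torques, N m; "ee_pos": TCP position; "ee_rot": TCP orientation; "force": force on the tool from outside, world axes, zero at the start; "torque": the same for the moment, N m; "gripper_width": finger opening in mm.
Only numpy, scipy, OpenCV 4.12 (cv2) and the standard library are available. Lean on these libraries where they do the work, as an engineer would, in place of code of your own. Each camera call takes 0.05 s, during which the arm holds its last target.

### The job

The empty lantern frame stands in the cradle of the setting board, and its near feet must be held a little way up so that packing can be slipped in. Take the larger of the two cedar wedges by its raised heel, lay it flat on the board and slide it thin end first under the middle of the frame's near bottom rail, between the two near feet, until both near feet stand about 5 mm clear of the board while the far feet stay down. Finish holding: keep the wedge gripped where it is and do not let go, never touch the frame with the robot, and leave everything else on the bench as it is.

Things in the scene. Friction and masses are not known exactly. Their poses are not given: they have to be found in the camera images.
- wedge: The larger cedar wedge, loose, 110 g, 148 mm long, 36 mm wide, flat underside. Origin: centre of the underside; x towards the thin end, z up. The tip (x = 74 mm) is 3 mm thick; the top rises straight to 25 mm at x = -46 mm. Behind that a heel block, 28 long, 36 wide, 50 mm high, gripped across y. Starts on the bench left or right of the board, tip roughly away from the robot.
- wedge_grip (a point): Middle of the wedge's heel, the place to grip: wedge frame (-60, 0, 35) mm, so 35 mm above the underside and 15 mm below the heel's top; axes as the wedge.
- wedge_tip (a point): Middle of the wedge's thin edge, at its underside: wedge frame (+74, 0, 0) mm.
- board: Pine setting board, fixed: 280 mm (x) by 200 mm (y), its top 15 mm above the bench. Origin: centre of its underside; x points away from the robot. On its far half three cedar strips 20 mm high form a half-hexagon cradle, open towards the robot; the 115 mm of board nearest the robot is bare.
- frame: Empty hexagonal brass lantern frame, loose, 0.8 kg, 160 mm high, 150 mm across flats, on six round feet 10 mm high, 12 mm across. Origin: its centre, at the feet's undersides; x away from the robot, square to the near and far rails. The near bottom rail is 10 by 10 mm, its underside 10 mm above the board. The cradle strip 1 mm beyond the far rail stops it when pushed.
- near_rail (a point): Middle of the lower outer edge of the frame's near bottom rail, where the wedge goes in: frame (-75, 0, 10) mm.
- foot_left (a point): Underside centre of the near left foot: frame (-67.5, +39, 0) mm. 15 mm above the bench while it stands on the board.
- foot_right (a point): Underside centre of the near right foot: frame (-67.5, -39, 0) mm. There are 66 mm free between the two near feet.
- far_foot_left (a point): Underside centre of the far left foot: frame (+67.5, +39, 0) mm.
- far_foot_right (a point): Underside centre of the far right foot: frame (+67.5, -39, 0) mm.
- shim: The smaller wedge, a bystander: 100 mm long, 24 mm wide, ramp only 8 mm thick, heel 28 mm high. Too thin to reach the rail. Origin: centre of its underside.
- globe: Ruby glass lantern globe, bystander, upright, 104 mm across, 111 mm high. Origin: centre of its underside.
- scraper: Steel scraper with a walnut grip, bystander, about 200 mm long, 20 mm high, lying flat. Origin: on the bench at the middle.
- shaper: Round-faced cedar shaping block, bystander: 90 by 55 mm, 42 mm high. Origin: centre of its underside.
- rivets: Small closed jar, bystander, 56 mm across, 60 mm high. Origin: centre of its underside.
- cap: Brass lantern cap, bystander, 84 mm across, 50 mm high. Origin: centre of its underside.
- mallet: Hammer, bystander, 240 mm long, lying on the bench. Origin: on the bench near the middle of its length.

How it is judged:
By the outcome, as a careful person would: the job done as asked, in the order asked, and still so for the second after the job is handed in, while the arm keeps its last pose, push and grip.
It also fails if it takes over 42 s, if anything falls off the work surface, if the arm or the gripper's body presses on something with over 40 N, if the wrist force passes 120 N, or if a joint passes its speed limit or range.

## Working session

There is one attempt and no reset: what is moved stays moved. The work goes in short steps, Python scripts to look and compute and a shell command to move; the robot and the scene stay as the last step left them, time stands still between calls to the robot, and variables do not carry over. Pictures are saved under pics/ and viewed, and the job is handed in when it is done.

```bash
mkdir -p pics
cat > h.py <<'E'
import numpy as np, cv2
from workcell import state, grab_frame, job_done, hold_point_z
def save(name,fn):
    g=grab_frame(name); cv2.imwrite(fn,cv2.cvtColor(np.ascontiguousarray(g['frame']),cv2.COLOR_RGB2BGR))
    np.savez(fn+'.npz',**{k:np.array(v) for k,v in g.items()})
    return g
def load(fn): return dict(np.load(fn+'.npz'))
def KD(g):
    K=np.array([[g['fx'],0,g['cx']],[0,g['fy'],g['cy']],[0,0,1]],float)
    return K,np.array([float(g['k1']),0,0,0,0])
def ray(g,u,v):
    K,D=KD(g); p=cv2.undistortPointsIter(np.array([[[u,v]]],float),K,D,None,None,(3,50,1e-10))[0,0]
    V=np.array(g['view']); R=V[:3,:3]; return -R.T@V[:3,3], R.T@np.array([p[0],p[1],1])
def at(g,u,v,z):
    o,d=ray(g,u,v); return o+d*(z-o[2])/d[2]
def proj(g,P):
    K,D=KD(g); V=np.array(g['view'])
    return cv2.projectPoints(np.array(P,float).reshape(-1,1,3),cv2.Rodrigues(V[:3,:3])[0],V[:3,3],K,D)[0][:,0]
E
python3 - <<'E'
from h import *
print(state(),hold_point_z)
for n in('scene','top','wrist'):
    g=save(n,f'pics/{n}0.png'); print(n,g['fx'],g['k1'],-g['view'][:3,:3].T@g['view'][:3,3])
E
```

```text
{'time_s': 0.0, 'qpos': array([-7.83818556e+01,  1.83526013e+01,  8.97067765e+01, -1.08032936e-03,
        7.20436337e+01, -1.14797527e+00]), 'qvel': array([-0.04117858, -0.00110924,  0.00704127,  0.03497177,  0.04122365,
        0.0799662 ]), 'effort': array([ 1.93845044e-03, -4.12456369e+01, -2.31970793e+01,  7.28410925e-02,
        4.55237261e-02, -1.50140963e-04]), 'ee_pos': array([ 126.93134363, -560.29488163,  213.10814669]), 'ee_rot': array([-1.79896989e+02, -1.03689307e-03,  1.27664527e+01]), 'force': array([0.22021684, 0.1890776 , 0.35940121]), 'torque': array([-0.00463796, -0.0176969 ,  0.00163452]), 'gripper_width': 91.40837892448454} -18.8
scene 461.78336656145945 -0.00906818015933057 [1018.87508815  767.84773239 1345.66254095]
top 466.79339353703114 -0.1122879390408223 [ 455.96227088   41.13368547 1303.3357773 ]
wrist 308.88264417085657 -0.007520319013490775 [ 194.27660051 -544.85799459  383.56104336]
```

View pics/top0.png

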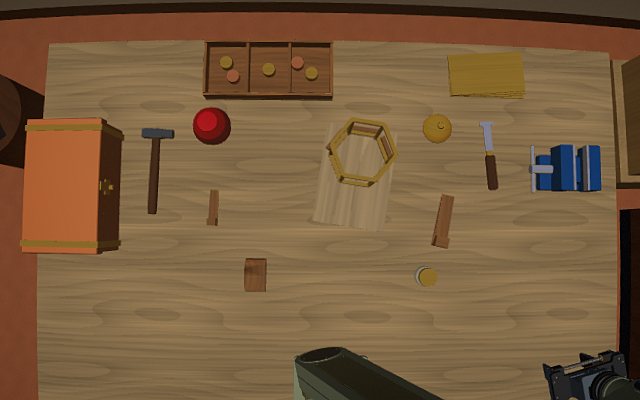

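View pics/scene0.png

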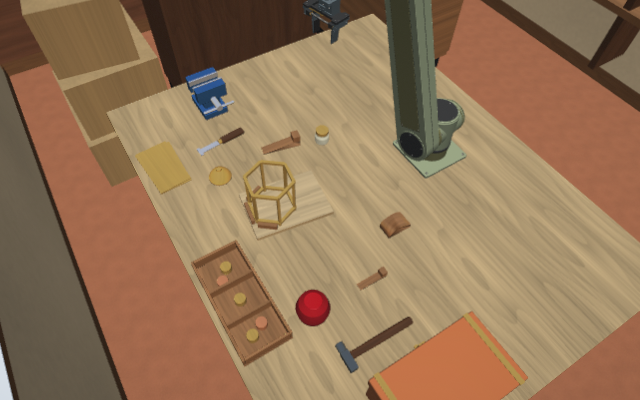

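View pics/wrist0.png

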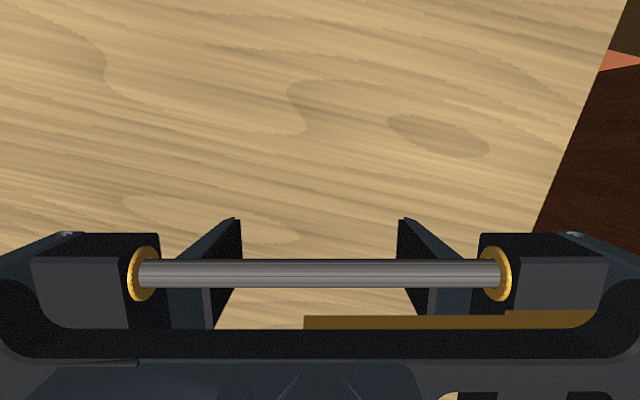

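The top view shows the large wedge at about (443,220), right of the board. The shim is at (213,207), and the board and frame are around (357,175). I'll zoom in to get the corners.

Run:
```python
import cv2
a=cv2.imread('pics/top0.png')
cv2.imwrite('pics/z1.png',cv2.resize(a[110:240,300:400],None,fx=6,fy=6,interpolation=cv2.INTER_CUBIC)[:600*2][:780])
cv2.imwrite('pics/z1.png',cv2.resize(a[110:240,305:405],None,fx=4.6,fy=4.6,interpolation=cv2.INTER_CUBIC))
cv2.imwrite('pics/z2.png',cv2.resize(a[185:255,415:475],None,fx=8,fy=8,interpolation=cv2.INTER_CUBIC))
s=cv2.imread('pics/scene0.png')
cv2.imwrite('pics/z3.png',cv2.resize(s[120:245,190:340],None,fx=4.8,fy=4.8,interpolation=cv2.INTER_CUBIC))
```

```text
(no output)
```

View pics/z1.png

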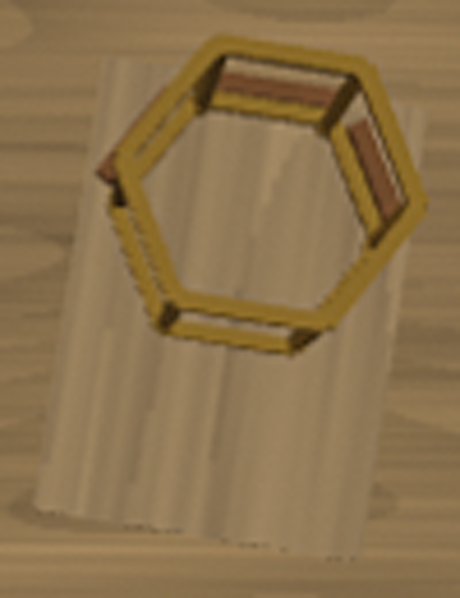

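View pics/z2.png

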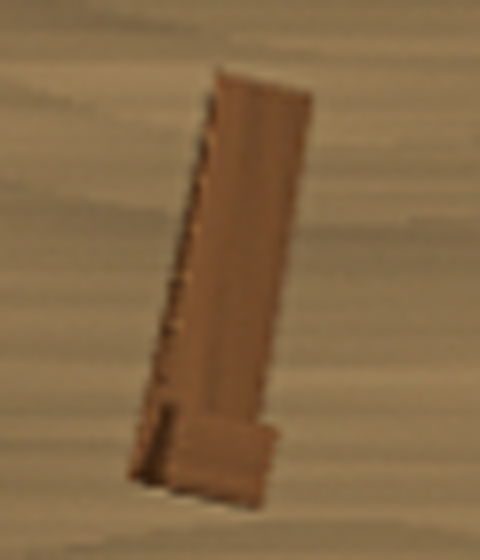

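View pics/z3.png

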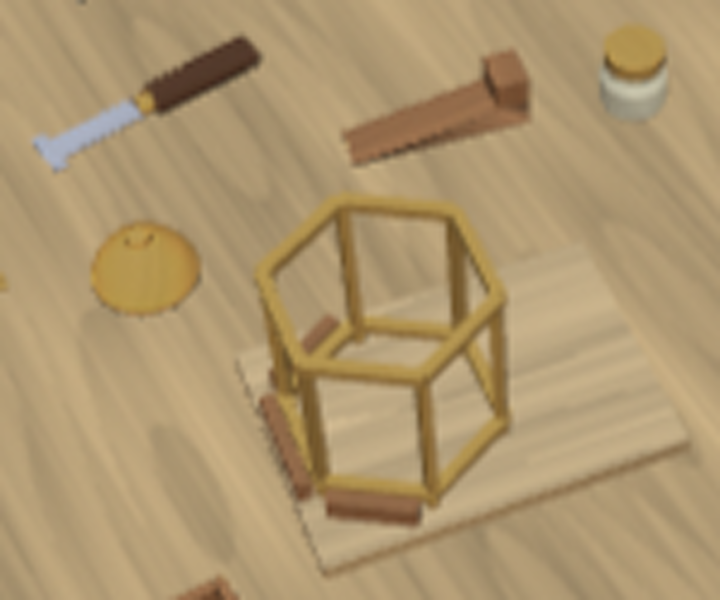

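```bash
cat > fit.py <<'E'
from h import *
from scipy.optimize import least_squares
def fit(obs,x0,names=None):
    # obs: list (g, modelpoint, (u,v)); pose x,y,yaw on z offset in modelpoint
    def f(p):
        c,s=np.cos(p[2]),np.sin(p[2]); r=[]
        for g,m,uv in obs:
            P=[p[0]+c*m[0]-s*m[1],p[1]+s*m[0]+c*m[1],m[2]]
            r+=list(proj(g,P)[0]-uv)
        return np.array(r)
    q=least_squares(f,x0,loss='soft_l1'); return q.x,f(q.x).reshape(-1,2)
E
python3 - <<'E'
from fit import *
T=load('pics/top0.png');S=load('pics/scene0.png')
c=lambda x,y,s,ox,oy:((x+.5)/s-.5+ox,(y+.5)/s-.5+oy)
t1=lambda x,y:c(x,y,4.6,305,110); t2=lambda x,y:c(x,y,8,415,185); s3=lambda x,y:c(x,y,4.8,190,120)
def show(n,q): print(n,np.round(q[0][:2],1),round(np.degrees(q[0][2]),2),'\n',np.round(q[1],1).tolist())
bt=[((-140,100,15),(37,512)),((-140,-100,15),(358,560)),((140,100,15),(103,58)),((140,-100,15),(425,105))]
bs=[((140,100,15),(325,572)),((-140,100,15),(690,440)),((-140,-100,15),(582,245)),((140,-100,15),(238,356))]
B=[(T,m,t1(*u)) for m,u in bt]; Bs=[(S,m,s3(*u)) for m,u in bs]
x0=[600,0,-.1]
for n,o in(('T',B),('S',Bs),('both',B+Bs)): show('board '+n,fit(o,x0))
R=150/np.sqrt(3)
h=lambda a,z,r=R:(r*np.cos(np.radians(a)),r*np.sin(np.radians(a)),z)
# top view: image up=+x, left=+y ; vertices at 30+60k
ft=[(h(30,175),(215,36)),(h(-30,175),(370,62)),(h(-90,175),(428,208)),(h(-150,175),(328,327)),(h(90,175),(116,160))]
fs=[(h(30,175),(303,370)),(h(-30,175),(258,272)),(h(-90,175),(342,197)),(h(-150,175),(457,206)),(h(150,175),(506,297)),(h(90,175),(423,378))]
F=[(T,m,t1(*u)) for m,u in ft];Fs=[(S,m,s3(*u)) for m,u in fs]
for n,o in(('T',F),('S',Fs),('both',F+Fs)): show('frame '+n,fit(o,x0))
wt=[((74,18,3),(218,72)),((74,-18,3),(312,95)),((-46,-18,50),(279,430)),((-74,-18,50),(262,508)),((-74,18,50),(165,487)),((-46,18,50),(172,406)),((-74,18,0),(130,478))]
ws=[((74,18,1.5),(355,165)),((74,-18,1.5),(343,135)),((-46,18,50),(494,88)),((-46,-18,50),(484,62)),((-74,18,50),(528,82)),((-74,-18,50),(513,50)),((-74,18,0),(529,121))]
W=[(T,m,t2(*u)) for m,u in wt];Ws=[(S,m,s3(*u)) for m,u in ws]
for n,o in(('T',W),('S',Ws),('both',W+Ws)): show('wedge '+n,fit(o,[500,-200,-.1]))
E
```

```text
board T [598.7 -64.4] -7.92 
 [[-0.7, 0.0], [1.0, 0.1], [-0.3, -0.4], [0.2, 0.2]]
board S [601.8 -61.4] -8.5 
 [[-0.1, 0.0], [0.4, 0.3], [0.2, -0.6], [-0.6, 0.1]]
board both [599.7 -63.4] -8.18 
 [[-1.3, -0.5], [0.4, -0.1], [-0.4, -0.9], [-0.0, -0.0], [0.5, -0.6], [0.6, -0.6], [0.2, -1.3], [-0.4, -0.3]]
frame T [647. -72.] -728.44 
 [[-0.7, -0.5], [0.3, -0.5], [0.7, 0.4], [0.6, 1.8], [-1.3, -0.4]]
frame S [651.1 -69.1] -8.24 
 [[-1.4, -0.1], [-0.9, 0.1], [-0.9, -0.9], [1.1, -0.3], [0.9, 0.1], [1.1, 0.9]]
frame both [648.5 -71. ] -8.55 
 [[-1.0, -1.1], [0.0, -1.0], [0.3, -0.2], [0.1, 1.2], [-1.6, -1.1], [-1.1, -1.0], [-0.4, -0.8], [-0.4, -1.6], [1.6, -0.9], [1.3, -0.6], [1.4, 0.2]]
wedge T [ 478.2 -312.9] -12.44 
 [[-0.3, -0.1], [0.2, -0.1], [0.2, -0.2], [0.1, 0.2], [-0.5, -0.1], [0.9, -0.1], [-0.5, 0.4]]
wedge S [ 482.8 -310.5] 4667.5 
 [[-0.4, 0.4], [-0.4, -0.1], [0.3, 0.3], [-0.5, -0.9], [0.3, -0.2], [0.4, -0.1], [0.2, 0.5]]
wedge both [ 479.4 -312.5] 4307.57 
 [[-0.4, -0.5], [0.1, -0.5], [0.1, -0.6], [0.0, -0.3], [-0.6, -0.5], [0.7, -0.5], [-0.7, -0.1], [0.2, -0.3], [0.1, -0.7], [0.8, -0.4], [-0.0, -1.6], [0.7, -0.9], [0.9, -0.8], [0.7, -0.2]]
```

```bash
cat > plan.py <<'E'
from h import *
from scipy.spatial.transform import Rotation as R
def pose():
    s=state(); return np.array(s['ee_pos'],float),R.from_euler('xyz',s['ee_rot'],degrees=True),s
def tgt(grip,yaw,lean):  # grasp point -> TCP pose
    r=R.from_euler('xyz',[180,0,yaw],degrees=True)*R.from_rotvec([0,lean,0],degrees=True)
    return np.array(grip,float)+r.apply([0,0,-hold_point_z]),r
def rows(p1,r1,n,p0=None,r0=None):
    p,r,_=pose()
    if p0 is not None:p,r=p0,r0
    rv=(r.inv()*r1).as_rotvec(degrees=True); d=(p1-p)/n; o=[]
    for i in range(n):
        o.append(list(np.round(r.inv().apply(d),1))+list(np.round(rv/n,2))); r=r*R.from_rotvec(rv/n,degrees=True)
    print('total',np.round(p1-p,1),np.round(rv,2))
    for x in o: print([float(v) for v in x])
E
python3 - <<'E'
from plan import *
T=load('pics/top0.png')
for n,u,z in(('jar',(427,275),60),('cap',(437,127),50),('shaperNE',(266,260),42)): print(n,at(T,*u,z))
p,r=tgt([420.4,-299.6,120],-12.4,10.7)
rows(p,r,9)
E
```

```text
jar [ 330.67452356 -255.97799124   60.        ]
cap [ 734.13108397 -287.42973064   50.        ]
shaperNE [367.11701362 176.36590032  42.        ]
total [ 296.8  260.1 -111.8] [-2.42 10.54 25.08]
[38.6, -20.9, 12.5, -0.27, 1.17, 2.79]
[37.2, -22.8, 13.1, -0.27, 1.17, 2.79]
[35.8, -24.6, 13.8, -0.27, 1.17, 2.79]
[34.3, -26.4, 14.4, -0.27, 1.17, 2.79]
[32.6, -28.1, 14.9, -0.27, 1.17, 2.79]
[30.9, -29.7, 15.4, -0.27, 1.17, 2.79]
[29.1, -31.2, 15.9, -0.27, 1.17, 2.79]
[27.2, -32.7, 16.3, -0.27, 1.17, 2.79]
[25.3, -34.0, 16.7, -0.27, 1.17, 2.79]
```

```bash
python3 -m creep '[[0,38.6,-20.9,12.5,-0.27,1.17,2.79],[0,37.2,-22.8,13.1,-0.27,1.17,2.79],[0,35.8,-24.6,13.8,-0.27,1.17,2.79],[0,34.3,-26.4,14.4,-0.27,1.17,2.79],[0,32.6,-28.1,14.9,-0.27,1.17,2.79]]' 40; python3 -m creep '[[0,30.9,-29.7,15.4,-0.27,1.17,2.79],[0,29.1,-31.2,15.9,-0.27,1.17,2.79],[0,27.2,-32.7,16.3,-0.27,1.17,2.79],[0,25.3,-34,16.7,-0.27,1.17,2.79],[0,0,0,0,0,0,0]]'
python3 - <<'E'
from plan import *
save('wrist','pics/wrist1.png')
p,r=tgt([420.4,-299.6,35],-12.4,10.7)
rows(p,r,4)
E
```

```text
time_s: 0.78
ee_pos: [292.8, -415.3, 151.1]
ee_rot: [179.4, -6.0, -1.3]
force: [0.7, -1.7, -0.7]
gripper_width: 91.2
time_s: 1.4
ee_pos: [424.4, -298.5, 100.6]
ee_rot: [-180.0, -10.6, -12.2]
force: [-0.6, 0.0, 0.2]
gripper_width: 91.4
total [ -0.2  -0.5 -84.7] [0.03 0.06 0.15]
[-3.9, 0.1, 20.8, 0.01, 0.02, 0.04]
[-3.9, 0.1, 20.8, 0.01, 0.02, 0.04]
[-4.0, 0.1, 20.8, 0.01, 0.02, 0.04]
[-4.0, 0.1, 20.8, 0.01, 0.02, 0.04]
```

View pics/wrist1.png

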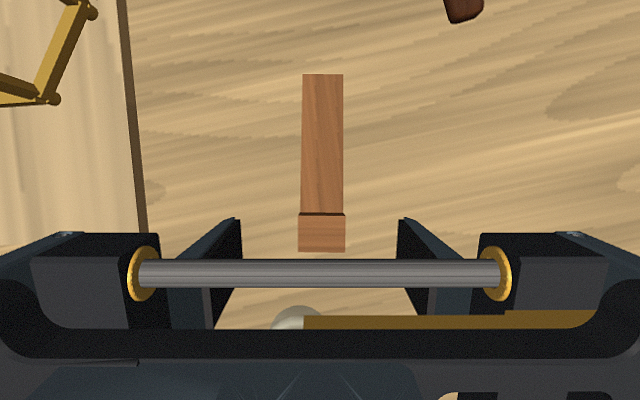

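The wedge lies square between the jaws: tip at (302–343,74), heel top at (298–345,214–252). I'll check its pose from these points.

Run:
```python
from fit import *
W=load('pics/wrist1.png')
o=[((74,18,3),(302,74)),((74,-18,3),(343,74)),((-46,18,50),(299,215)),((-46,-18,50),(344.5,214.5)),((-74,18,50),(298,251.5)),((-74,-18,50),(345,252))]
q,r=fit([(W,m,u) for m,u in o],[479,-312,-.21]); print(q,np.degrees(q[2]),np.round(r,1).tolist())
print(q[:2]-60*np.array([np.cos(q[2]),np.sin(q[2])]))
```

```text
[ 4.80101409e+02 -3.13020547e+02 -2.20832116e-01] -12.652748202952942 [[-0.0, -0.7], [-0.1, -0.4], [-1.1, -0.1], [1.3, 0.8], [-0.2, 0.2], [0.3, 0.1]]
[ 421.55847746 -299.87805061]
```

```bash
python3 -m creep '[[0,-3.8,0.2,20.8,0,0,0.2],[0,-3.8,0.1,20.8,0,0,0.1],[0,-3.8,0.1,20.8,0,0,0],[0,-3.8,0.1,20.8,0,0,0],[0,0,0,0,0,0,0]]' 40; python3 -m creep '[[1,0,0,0,0,0,0],[1,0,0,0,0,0,0],[1,0,0,0,0,0,0],[1,0,0,0,0,0,0],[1,0,0,0,0,0,0]]' 40
```

```text
time_s: 2.08
ee_pos: [422.9, -302.0, 16.3]
ee_rot: [-180.0, -10.6, -12.8]
force: [0.0, -0.1, 0.2]
gripper_width: 91.2
time_s: 2.7
ee_pos: [424.4, -301.6, 17.4]
ee_rot: [180.0, -10.7, -12.7]
force: [-0.4, 0.7, -0.9]
gripper_width: 44.3
```

```bash
python3 -m creep '[[1,0,0,0,0,0,0],[1,0,0,0,0,0,0],[1,0,0,0,0,0,0],[1,0,0,0,0,0,0]]' 40
python3 - <<'E'
from plan import *
for i in range(3):
    print(state()['ee_pos'],state()['ee_rot'],state()['gripper_width'],state()['force'])
save('wrist','pics/wrist2.png')
print(pose()[0])
E
```

```text
time_s: 3.2
ee_pos: [424.3, -301.6, 17.3]
ee_rot: [180.0, -10.7, -12.7]
force: [-0.2, 1.2, 0.9]
gripper_width: 35.7
[ 424.28616449 -301.55001058   17.26121389] [179.98554887 -10.71946189 -12.71847837] 35.66046938911619 [-0.21981127  1.18190087  0.85909721]
[ 424.28616449 -301.55001058   17.26121389] [179.98554887 -10.71946189 -12.71847837] 35.66046938911619 [-0.21981127  1.18190087  0.85909721]
[ 424.28616449 -301.55001058   17.26121389] [179.98554887 -10.71946189 -12.71847837] 35.66046938911619 [-0.21981127  1.18190087  0.85909721]
[ 424.30670424 -301.55767111   17.23985288]
```

View pics/wrist2.png

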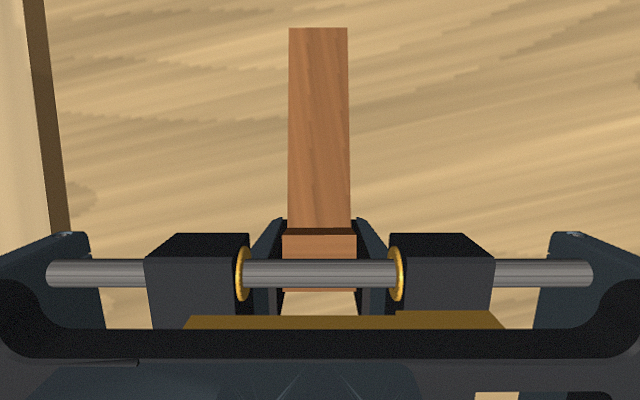

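Run:
```python
from plan import *
d=np.array([np.cos(np.radians(-8.3)),np.sin(np.radians(-8.3))]);rail=np.array([574.3,-60.2])
p,r,_=pose()
p1=p+[0,0,50]; rows(p1,r,2)
g=rail-179*d; p2,r2=tgt([*g,85],-8.3,10.7); rows(p2,r2,8,p1,r)
```

```text
total [ 0.  0. 50.] [0. 0. 0.]
[4.7, 0.0, -24.6, 0.0, 0.0, 0.0]
[4.7, 0.0, -24.6, 0.0, 0.0, 0.0]
total [-23.7 266.7  -0.7] [ 0.84 -0.02 -4.34]
[-10.1, -31.9, -1.8, 0.1, -0.0, -0.54]
[-9.8, -32.0, -1.8, 0.1, -0.0, -0.54]
[-9.5, -32.1, -1.7, 0.1, -0.0, -0.54]
[-9.2, -32.1, -1.6, 0.1, -0.0, -0.54]
[-8.8, -32.2, -1.6, 0.1, -0.0, -0.54]
[-8.5, -32.3, -1.5, 0.1, -0.0, -0.54]
[-8.2, -32.4, -1.5, 0.1, -0.0, -0.54]
[-7.9, -32.5, -1.4, 0.1, -0.0, -0.54]
```

```bash
python3 -m creep '[[1,2.4,0,-12.3,0,0,0],[1,4.7,0,-24.6,0,0,0],[1,2.4,0,-12.3,0,0,0],[1,-5,-16,-0.9,0.05,0,-0.27],[1,-10,-31.9,-1.8,0.1,0,-0.54]]'; python3 -m creep '[[1,-9.7,-32,-1.7,0.1,0,-0.54],[1,-9.4,-32.1,-1.7,0.1,0,-0.54],[1,-9.1,-32.1,-1.6,0.1,0,-0.54],[1,-8.8,-32.2,-1.6,0.1,0,-0.54],[1,-8.5,-32.3,-1.5,0.1,0,-0.54]]'; python3 -m creep '[[1,-8.2,-32.4,-1.5,0.1,0,-0.54],[1,-5,-16.2,-0.8,0.1,0,-0.54],[1,-3,-8.1,-0.4,0,0,-0.27],[1,0,0,0,0,0,0],[1,0,0,0,0,0,0]]'
python3 - <<'E'
from plan import *
print(state()['time_s'])
save('wrist','pics/wrist3.png');save('top','pics/top3.png')
E
```

```text
time_s: 3.88
ee_pos: [419.4, -250.7, 66.7]
ee_rot: [-180.0, -10.7, -12.0]
force: [-0.8, 0.7, -2.1]
gripper_width: 35.8
time_s: 4.5
ee_pos: [402.9, -83.1, 65.7]
ee_rot: [180.0, -10.6, -9.1]
force: [-0.2, -0.2, -2.2]
gripper_width: 36.1
time_s: 5.12
ee_pos: [397.2, -26.9, 66.1]
ee_rot: [179.9, -10.7, -7.8]
force: [0.3, -0.5, -1.9]
gripper_width: 35.9
5.125
```

View pics/wrist3.png

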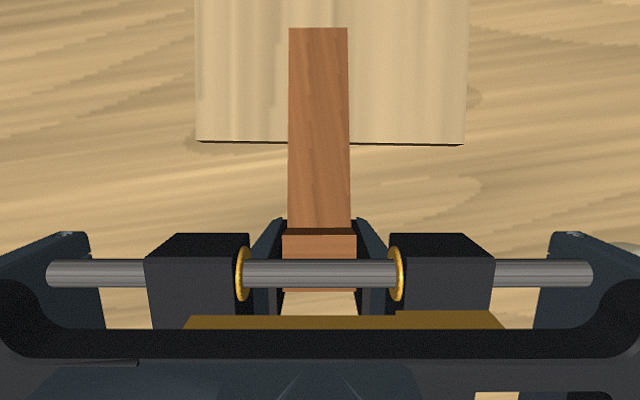

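View pics/top3.png

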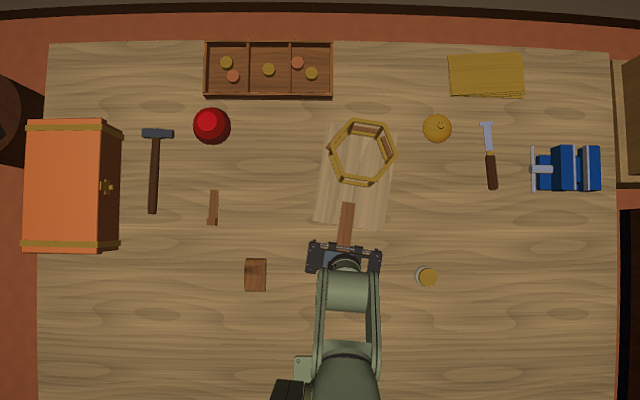

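Run:
```python
from plan import *
W=load('pics/wrist3.png')
a=at(W,196,140.5,15);b=at(W,464.5,144,15)
e=a-b; print(a,b,np.linalg.norm(e),'yaw',np.degrees(np.arctan2(-e[0],e[1])))
m=(a+b)/2; yw=np.arctan2(-e[0],e[1]);d=np.array([np.cos(yw),np.sin(yw)]);print('rail',m[:2]+114.5*d, 'centre', m[:2]+140*d)
# wedge in hand: tip corners at current tip height
p,r,_=pose(); print('grasp',p+r.apply([0,0,hold_point_z]),r.as_euler('xyz',degrees=True))
# side edges of the board
c=at(W,194.5,0,15);f=at(W,469.5,0,15);print(np.degrees(np.arctan2(*(c-a)[1::-1])),np.degrees(np.arctan2(*(f-b)[1::-1])))
t=[at(W,289,28,52.5),at(W,347.5,28,52.5)];print(t, np.linalg.norm(t[0]-t[1]))
```

```text
[476.17085164  54.39749349  15.        ] [ 446.4975314  -142.87409462   15.        ] 199.4908153519937 yaw -8.554221590611789
rail [574.56044105 -61.26963688] centre [599.77676737 -65.06264191]
grasp [393.79872605 -26.54518269  84.59389329] [179.90323994 -10.71754145  -7.83023532]
-8.521170195043828 -8.297791043936092
[array([528.37101007, -26.37796696,  52.5       ]), array([523.5479699 , -61.65505331,  52.5       ])] 35.60525998001516
```

Run:
```python
from plan import *
p1,r1=tgt([427.1,-39.2,50],-8.4,10.7); p1[2]=37; rows(p1,r1,4)
rows(p1-[0,0,4.8],r1,2,p1,r1)
```

```text
total [ 33.3 -12.7 -29.1] [-0.01 -0.02  0.56]
[7.2, 2.0, 8.8, -0.0, -0.0, 0.14]
[7.2, 2.0, 8.8, -0.0, -0.0, 0.14]
[7.2, 2.0, 8.8, -0.0, -0.0, 0.14]
[7.2, 1.9, 8.8, -0.0, -0.0, 0.14]
total [ 0.   0.  -4.8] [0. 0. 0.]
[-0.4, -0.0, 2.4, 0.0, 0.0, 0.0]
[-0.4, -0.0, 2.4, 0.0, 0.0, 0.0]
```

```bash
python3 -m creep '[[1,7.2,2,8.8,0,0,0.14],[1,7.2,2,8.8,0,0,0.14],[1,7.2,2,8.8,0,0,0.14],[1,7.2,2,8.8,0,0,0.14],[1,0,0,0,0,0,0]]'; python3 -m creep '[[1,-0.4,0,2,0,0,0],[1,0,0,0,0,0,0]]';python3 -m creep '[[1,-0.4,0,2,0,0,0],[1,0,0,0,0,0,0]]'
python3 - <<'E'
from plan import *
save('wrist','pics/wrist4.png');save('scene','pics/scene4.png')
p,r,s=pose();print(p,s['ee_rot'],s['force'],s['torque'],'grasp',p+r.apply([0,0,hold_point_z]))
s=cv2.imread('pics/scene4.png')
cv2.imwrite('pics/z4.png',cv2.resize(s[140:245,230:380],None,fx=5,fy=5,interpolation=cv2.INTER_CUBIC))
E
```

```text
time_s: 5.85
ee_pos: [430.9, -39.6, 36.2]
ee_rot: [-180.0, -10.6, -8.4]
force: [-1.6, -0.8, -1.6]
gripper_width: 35.8
time_s: 6.1
ee_pos: [430.2, -39.2, 34.9]
ee_rot: [-180.0, -10.7, -8.3]
force: [0.1, 0.7, -0.6]
gripper_width: 35.8
time_s: 6.35
ee_pos: [430.4, -39.3, 32.9]
ee_rot: [-180.0, -10.7, -8.3]
force: [0.2, -0.0, -1.2]
gripper_width: 35.9
[430.51597158 -39.28938987  32.95532886] [-179.98754778  -10.72978186   -8.33438413] [ 0.18766804  0.05748521 -0.9820951 ] [0.10512616 0.11093051 0.01778669] grasp [427.05221033 -38.78608813  51.42663215]
```

View pics/wrist4.png

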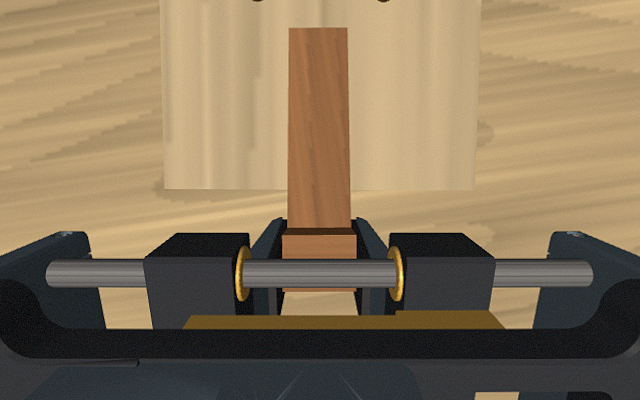

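View pics/z4.png

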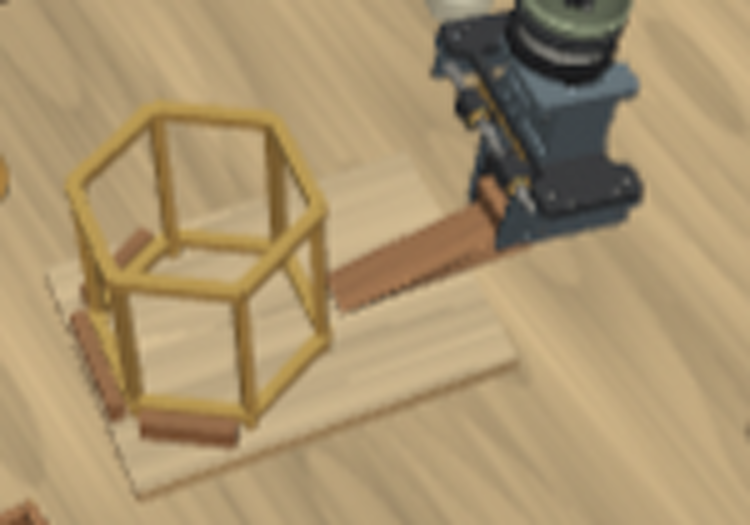

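The feet are at (257,0) and (384,0), so their midpoint is 320. The wedge's midline is at 318, so it's centred. I'll touch down next.

```bash
python3 -m creep '[[1,-0.1,0,0.5,0,0,0],[1,0,0,0,0,0,0]]';python3 -m creep '[[1,-0.1,0,0.4,0,0,0],[1,0,0,0,0,0,0]]'
python3 - <<'E'
from plan import *
W=load('pics/wrist4.png')
a=at(W,257,2,15);b=at(W,384,2,15);print(a,b,(a+b)/2)
p,r,s=pose();print(p,s['force'],s['torque'])
E
```

```text
time_s: 6.7
ee_pos: [430.5, -39.3, 32.3]
ee_rot: [-180.0, -10.7, -8.3]
force: [-0.3, 0.4, -1.8]
gripper_width: 35.5
time_s: 6.95
ee_pos: [430.6, -39.3, 32.2]
ee_rot: [-180.0, -10.7, -8.3]
force: [-1.4, 1.5, 3.6]
gripper_width: 35.8
[582.12222113 -22.59397056  15.        ] [ 570.69714468 -100.4487276    15.        ] [576.4096829  -61.52134908  15.        ]
[430.55554297 -39.33779933  32.19783476] [-1.37869702  1.50986409  3.61662328] [0.01849121 0.28487105 0.01760118]
```

```bash
python3 -m creep '[[1,4.9,0,0.93,0,0,0],[1,9.83,0,1.86,0,0,0],[1,9.83,0,1.86,0,0,0],[1,4.9,0,0.93,0,0,0],[1,0,0,0,0,0,0]]'; python3 -m creep '[[1,4.9,0,0.93,0,0,0],[1,4.9,0,0.93,0,0,0],[1,4.9,0,0.93,0,0,0],[1,0,0,0,0,0,0]]'
python3 - <<'E'
from plan import *
save('wrist','pics/wrist5.png')
p,r,s=pose();print(p,s['ee_rot'],s['force'],s['torque'],'grasp',p+r.apply([0,0,hold_point_z]))
E
```

```text
time_s: 7.58
ee_pos: [460.7, -43.8, 32.2]
ee_rot: [-180.0, -10.7, -8.3]
force: [-2.5, -0.3, 4.7]
gripper_width: 35.6
time_s: 8.07
ee_pos: [475.8, -46.0, 32.2]
ee_rot: [-180.0, -10.8, -8.3]
force: [-0.3, -0.3, 4.0]
gripper_width: 35.9
[475.79222868 -45.98262141  32.22409857] [-179.9867858   -10.80265218   -8.34283772] [-0.83891589  0.45970145  4.01779241] [ 0.06430527  0.16062624 -0.02897503] grasp [472.30526457 -45.47564777  50.69093531]
```

View pics/wrist5.png

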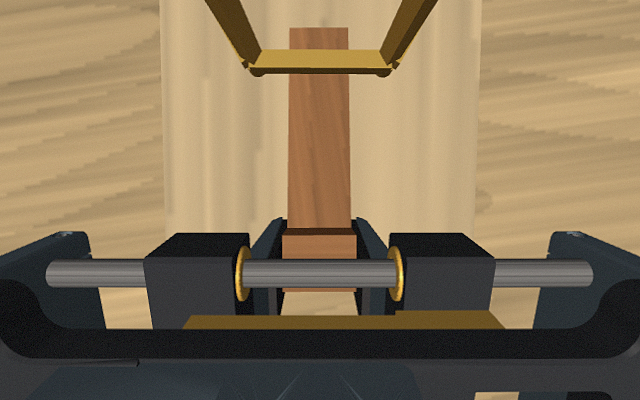

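Run:
```python
from plan import *
W=load('pics/wrist5.png')
import cv2
cv2.imwrite('pics/z5.png',cv2.resize(cv2.imread('pics/wrist5.png')[15:95,235:405],None,fx=4.7,fy=4.7,interpolation=cv2.INTER_CUBIC))
g=np.array([472.3,-45.5]);d=np.array([np.cos(np.radians(-8.4)),np.sin(np.radians(-8.4))])
for v in(68,72,73,74): q=at(W,320,v,25); print(v,q,(q[:2]-g)@d)
```

```text
68 [578.55296686 -61.53792794  25.        ] 107.45598949454595
72 [576.25438769 -61.20071354  25.        ] 105.1328074199108
73 [575.67926439 -61.11634     25.        ] 104.55152830765554
74 [575.10394894 -61.03193839  25.        ] 103.97005500104422
```

View pics/z5.png

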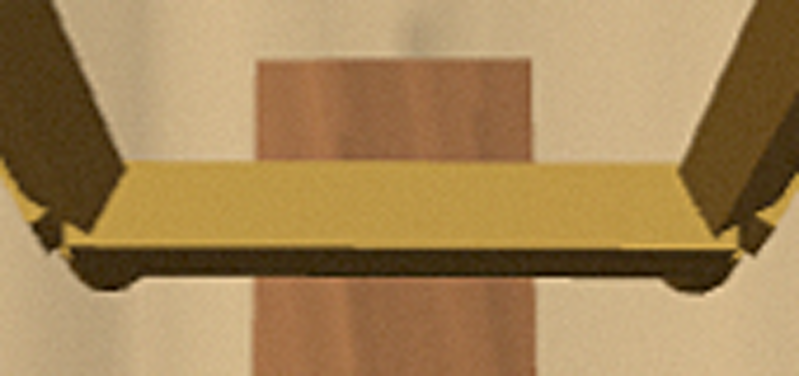

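```bash
python3 -m creep '[[1,2.95,0,0.56,0,0,0],[1,2.95,0,0.56,0,0,0],[1,2.95,0,0.56,0,0,0],[1,2.95,0,0.56,0,0,0],[1,0,0,0,0,0,0]]';  python3 -m creep '[[1,2.95,0,0.56,0,0,0],[1,2.95,0,0.56,0,0,0],[1,2.95,0,0.56,0,0,0],[1,2.95,0,0.56,0,0,0],[1,0,0,0,0,0,0]]'
python3 - <<'E'
from plan import *
save('wrist','pics/wrist6.png')
p,r,s=pose();print(p,s['ee_rot'],s['force'],s['torque'],'grasp',p+r.apply([0,0,hold_point_z]))
cv2.imwrite('pics/z6.png',cv2.resize(cv2.imread('pics/wrist6.png')[15:145,235:405],None,fx=4.6,fy=4.6,interpolation=cv2.INTER_CUBIC))
E
```

```text
time_s: 8.75
ee_pos: [484.6, -47.2, 32.2]
ee_rot: [-180.0, -10.5, -8.3]
force: [-9.4, 1.0, 15.2]
gripper_width: 35.5
time_s: 9.38
ee_pos: [493.1, -48.6, 32.0]
ee_rot: [180.0, -10.1, -8.3]
force: [-17.8, 3.1, 26.3]
gripper_width: 36.0
[493.13618995 -48.56020696  31.95673129] [179.99924769 -10.11998291  -8.33909977] [-18.08351576   3.42770575  25.20722918] [ 0.40411673  2.28727821 -0.03694947] grasp [489.86780244 -48.08087319  50.4642401 ]
```

View pics/z6.png

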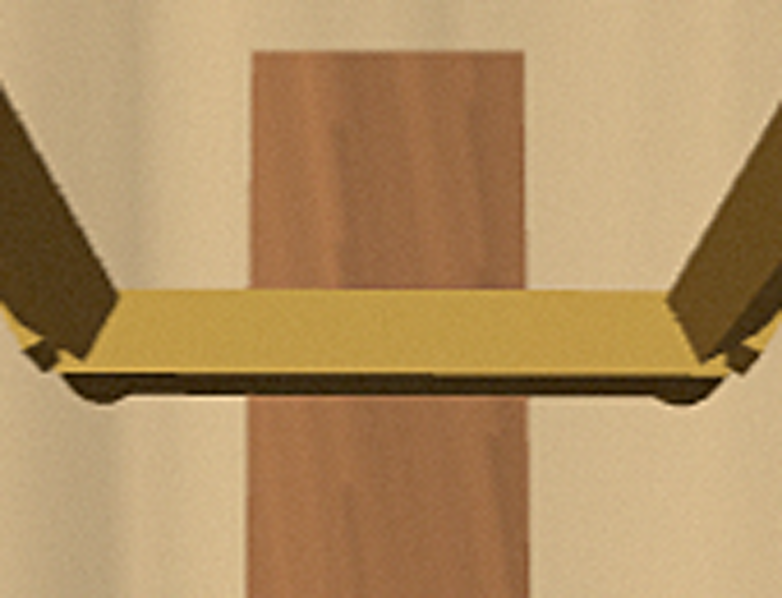

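```bash
python3 -m creep '[[1,0.2,0,-1,0,0.3,0],[1,0,0,0,0,0,0]]'; python3 -m creep '[[1,2.95,0,0.56,0,0,0],[1,2.95,0,0.56,0,0,0],[1,0,0,0,0,0,0],[1,0,0,0,0,0,0]]'
python3 - <<'E'
from plan import *
save('wrist','pics/wrist7.png')
p,r,s=pose();print(p,s['ee_rot'],s['force'],s['torque'],'grasp',p+r.apply([0,0,hold_point_z]))
cv2.imwrite('pics/z7.png',cv2.resize(cv2.imread('pics/wrist7.png')[15:145,235:405],None,fx=4.6,fy=4.6,interpolation=cv2.INTER_CUBIC))
E
```

```text
time_s: 9.68
ee_pos: [493.4, -48.6, 32.0]
ee_rot: [180.0, -10.4, -8.3]
force: [-10.8, 1.7, 15.3]
gripper_width: 35.8
time_s: 10.18
ee_pos: [499.4, -49.5, 32.0]
ee_rot: [180.0, -10.4, -8.3]
force: [-11.4, 2.2, 15.1]
gripper_width: 36.0
[499.35312468 -49.51884408  31.96789286] [179.9982347  -10.38893652  -8.34508521] [-12.38706015   2.57784103  15.73577962] [ 0.38989431  2.1690101  -0.0308623 ] grasp [495.99891511 -49.02623653  50.45969147]
```

View pics/z7.png

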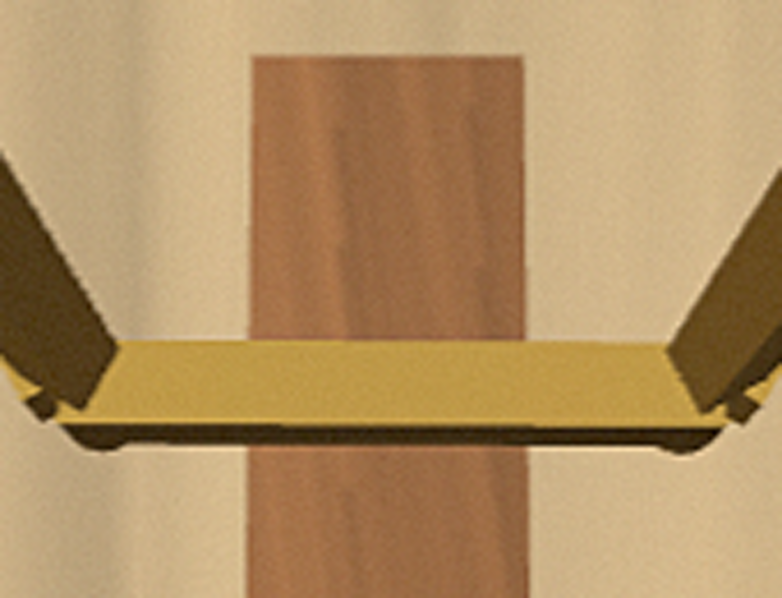

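```bash
cat > ins.py <<'E'
from plan import *
def ins(fn,vr):
    W=load(fn);p,r,_=pose();e=r.as_euler('xyz',degrees=True)
    g=p+r.apply([0,0,hold_point_z]);yaw=np.radians(e[2]);d=np.array([np.cos(yaw),np.sin(yaw)])
    s=np.arange(20,90,.25)  # insertion
    h=3+s*.18333
    P=[[*(g[:2]+d*(134-a)),15+b] for a,b in zip(s,h)]
    v=proj(W,P)[:,1]; i=np.argmin(abs(v-vr)); tip=proj(W,[*(g[:2]+d*134),18])[0]
    print('insertion',s[i],'rail height',h[i],'near-foot lift',(h[i]-10)*141/148.5,'pred tip px',tip,'rail world',P[i])
E
python3 -c "
from ins import *
ins('pics/wrist7.png',111.7)"
```

```text
insertion 53.0 rail height 12.71649 near-foot lift 2.5792935353535356 pred tip px [319.14495266  26.51100862] rail world [np.float64(576.1412782764618), np.float64(-60.78215530379442), np.float64(27.71649)]
```

```bash
python3 -m creep '[[1,3,0,0.2,0,0,0],[1,2.95,0,0.56,0,0,0],[1,2.95,0,0.36,0,0.1,0],[1,2.95,0,0.56,0,0,0],[1,0,0,0,0,0,0]]'; python3 -m creep '[[1,0,0,0,0,0,0],[1,0,0,0,0,0,0]]'
python3 - <<'E'
from plan import *
save('wrist','pics/wrist8.png')
p,r,s=pose();print(p,s['ee_rot'],s['force'],s['torque'],'grasp',p+r.apply([0,0,hold_point_z]))
cv2.imwrite('pics/z8.png',cv2.resize(cv2.imread('pics/wrist8.png')[15:145,235:405],None,fx=4.6,fy=4.6,interpolation=cv2.INTER_CUBIC))
E
```

```text
time_s: 10.85
ee_pos: [511.6, -51.3, 32.0]
ee_rot: [180.0, -10.5, -8.3]
force: [-8.6, 1.0, 6.9]
gripper_width: 35.8
time_s: 11.1
ee_pos: [511.6, -51.3, 32.0]
ee_rot: [180.0, -10.5, -8.3]
force: [-8.1, 1.7, 7.2]
gripper_width: 35.5
[511.56240188 -51.30638666  32.01013095] [179.99679047 -10.49954864  -8.34212347] [-7.61157263  2.23299046  8.08610743] [ 0.35398581  1.98839766 -0.05549572] grasp [508.17292034 -50.80830517  50.49535017]
```

View pics/z8.png

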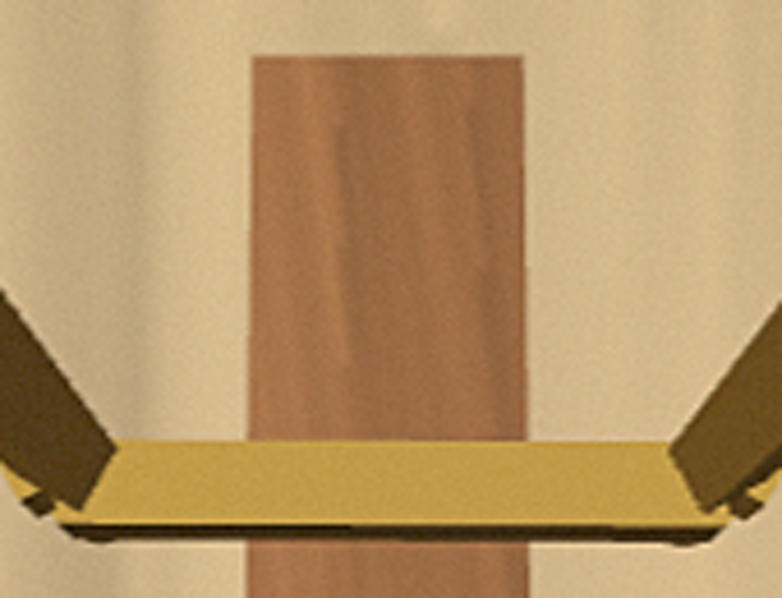

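```bash
python3 -c "
from ins import *
ins('pics/wrist8.png',542.5/4.6+14.6+.0+.4*0.5)"
```

```text
insertion 65.5 rail height 15.008115 near-foot lift 4.7551798989898995 pred tip px [319.11420135  26.83839261] rail world [np.float64(575.9481486842417), np.float64(-60.74653550607765), np.float64(30.008115)]
```

```bash
python3 -m creep '[[1,1.5,0,0.2,0,0,0],[1,0,0,0,0,0,0],[1,0,0,0,0,0,0],[1,0,0,0,0,0,0]]'
python3 - <<'E'
from ins import *
save('wrist','pics/wrist9.png');save('scene','pics/scene9.png');save('top','pics/top9.png')
p,r,s=pose();print(p,s['ee_rot'],s['force'],s['torque'],s['gripper_width'])
cv2.imwrite('pics/z9.png',cv2.resize(cv2.imread('pics/wrist9.png')[15:145,235:405],None,fx=4.6,fy=4.6,interpolation=cv2.INTER_CUBIC))
a=cv2.imread('pics/scene9.png')
cv2.imwrite('pics/z9s.png',cv2.resize(a[140:245,230:380],None,fx=5,fy=5,interpolation=cv2.INTER_CUBIC))
E
```

```text
time_s: 11.65
ee_pos: [512.9, -51.5, 32.0]
ee_rot: [180.0, -10.5, -8.3]
force: [-9.4, 1.8, 7.3]
gripper_width: 35.8
[512.87860892 -51.50531913  32.00573622] [179.99637367 -10.47707258  -8.34163675] [-9.05202003  1.44979943  7.14749907] [ 0.33121775  1.98956252 -0.07135628] 36.03655195349761
```

View pics/z9.png

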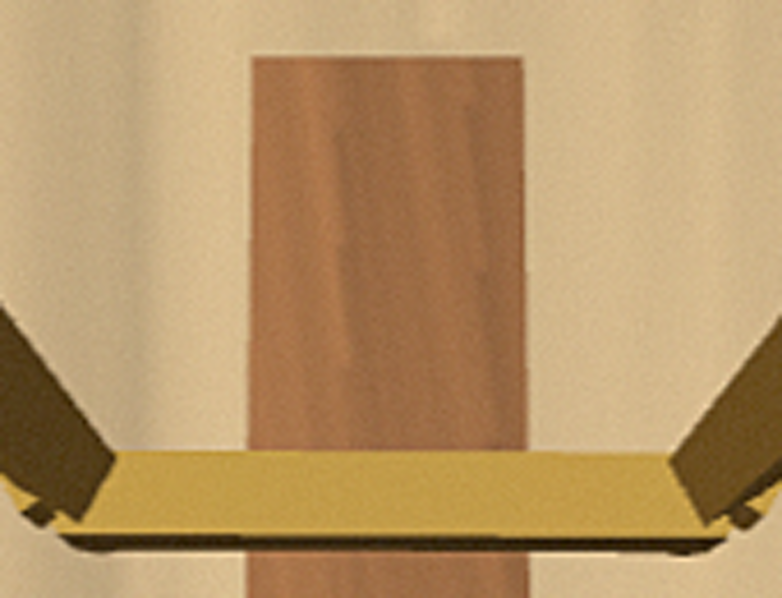

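View pics/z9s.png

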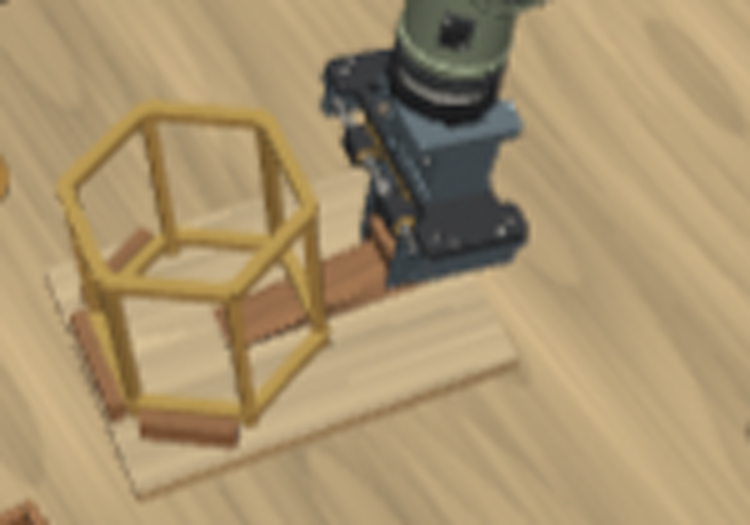

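View pics/top9.png

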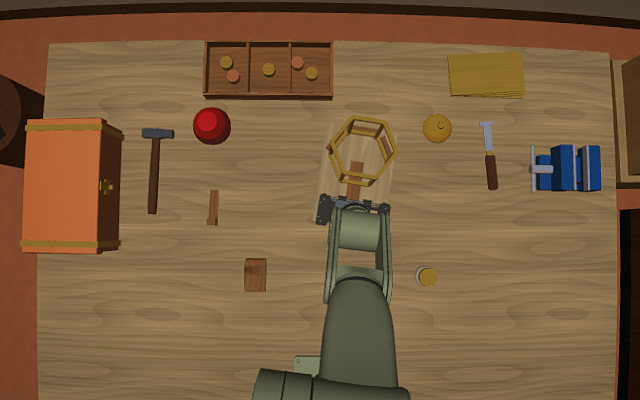

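Run:
```python
from ins import *
from scipy.optimize import least_squares
ins('pics/wrist9.png',552/4.6+14.6+.2)
obs=[]
c0=np.array([648.5,-70.5,15]);Rz=R.from_euler('z',-8.4,degrees=True)
for n,a,b in(('scene','pics/scene4.png','pics/scene9.png'),('top','pics/top3.png','pics/top9.png')):
    G=load(a);A=cv2.cvtColor(cv2.imread(a),6);B=cv2.cvtColor(cv2.imread(b),6)
    V=[[86.6*np.cos(t),86.6*np.sin(t),160] for t in np.radians([30,90,150,210,270,330])]
    px=proj(G,c0+Rz.apply(V)).astype(np.float32)
    q,st,er=cv2.calcOpticalFlowPyrLK(A,B,px.reshape(-1,1,2),None,winSize=(13,13),maxLevel=1)
    for v,p0,p1,s in zip(V,px,q[:,0],st[:,0]):
        print(n,np.round(p0,1),np.round(p1-p0,2),s)
        obs.append((G,np.array(v),p1-p0))
def f(x):
    r=[]
    for G,v,d in obs:
        piv=np.array([73.5,0,0]); w=R.from_rotvec([x[2],x[0],0],degrees=True).apply(v-piv)+piv+[x[1],x[3],0]
        pr=proj(G,c0+Rz.apply(np.array([v,w]))); r+=list(pr[1]-pr[0]-d)
    return np.array(r)
s=least_squares(f,[2,0,0,0],loss='soft_l1',f_scale=.2); print('tilt pitch,dx,roll,dy',s.x,'lift',141*np.sin(np.radians(s.x[0])), np.abs(s.fun).mean())
```

```text
insertion 66.75 rail height 15.2372775 near-foot lift 4.972768535353534 pred tip px [319.12528472  26.75480674] rail world [np.float64(576.0348549275424), np.float64(-60.764493691231635), np.float64(30.237277499999998)]
scene [251.8 195.9] [-0.88  0.78] 1
scene [279.3 198.7] [-1.29  0.33] 1
scene [296.4 181. ] [-1.55 -0.25] 1
scene [286.5 161.7] [-1.64 -0.18] 1
scene [260.5 159.2] [-1.16 -0.32] 1
scene [243.  175.7] [-1.33  0.18] 1
top [350.1 116.3] [ 0.23 -2.1 ] 1
top [327.9 143.4] [ 0.45 -0.31] 1
top [340.8 176.3] [ 0.38 -1.85] 1
top [375.9 181.9] [ 1.42 -2.2 ] 1
top [397.7 154.6] [ 0.51 -2.03] 1
top [384.8 122. ] [ 0.47 -2.13] 1
tilt pitch,dx,roll,dy [ 1.36732657  0.74139103 -1.14709521 -3.44624401] lift 3.364554055291547 0.24546201781944887
```

Run:
```python
from plan import *
from scipy.optimize import least_squares
c0=np.array([648.5,-70.5,15]);Rz=R.from_euler('z',-8.4,degrees=True)
# constrained: dense points on the top rails, several windows
for win in(9,13,17):
  obs=[]
  for a,b in(('pics/scene4.png','pics/scene9.png'),('pics/top3.png','pics/top9.png')):
    G=load(a);A=cv2.cvtColor(cv2.imread(a),6);B=cv2.cvtColor(cv2.imread(b),6)
    V=np.array([[82*np.cos(t),82*np.sin(t),158] for t in np.radians([30,90,150,210,270,330])])
    px=proj(G,c0+Rz.apply(V)).astype(np.float32)
    q,st,er=cv2.calcOpticalFlowPyrLK(A,B,px.reshape(-1,1,2),None,winSize=(win,win),maxLevel=2)
    obs+=[(G,v,p1-p0) for v,p0,p1 in zip(V,px,q[:,0])]
  for dx in(.3,.7,1.0):
    def f(x):
      r=[]
      for G,v,d in obs:
        piv=np.array([73.5,0,0]); w=R.from_rotvec([0,x[0],0],degrees=True).apply(v-piv)+piv+[dx,0,0]
        pr=proj(G,c0+Rz.apply(np.array([v,w]))); r+=list(pr[1]-pr[0]-d)
      return np.array(r)
    s=least_squares(f,[1],loss='soft_l1',f_scale=.2);print(win,dx,'lift',141*np.sin(np.radians(s.x[0])),np.abs(s.fun).mean())
# rail length in the wrist view, 5 vs 9
for fn in('pics/wrist5.png','pics/wrist9.png'):
    im=cv2.imread(fn); cv2.imwrite(fn.replace('wrist','e'),cv2.resize(im[(55 if '5' in fn else 115):(85 if '5' in fn else 145),240:400],None,fx=5,fy=5,interpolation=cv2.INTER_CUBIC))
a=cv2.imread('pics/e5.png');b=cv2.imread('pics/e9.png');cv2.imwrite('pics/e.png',np.vstack([a,b]))
```

```text
9 0.3 lift 4.444733660356619 0.8284805313765405
9 0.7 lift 4.115561319733942 0.8312017991281451
9 1.0 lift 3.8686783118514523 0.8339809925935248
13 0.3 lift 4.021625726198971 2.161162534611638
13 0.7 lift 3.6902987185874565 2.1557095430694826
13 1.0 lift 3.4424294403080835 2.1518676679549884
17 0.3 lift 3.418405502652775 2.5800436125077533
17 0.7 lift 3.081811636270926 2.576347796640741
17 1.0 lift 2.8291320027135773 2.5737535201907633
```

View pics/e.png

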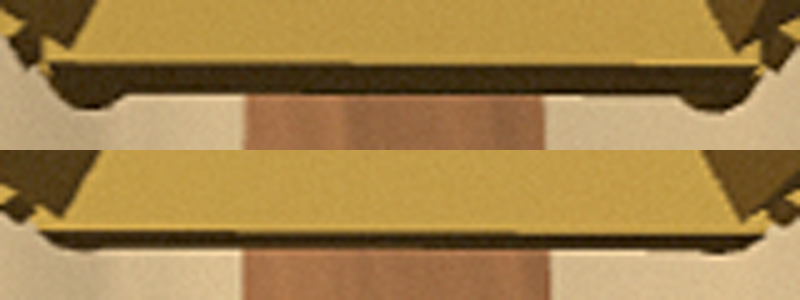

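Run:
```python
from plan import *
from scipy.optimize import least_squares
for fn,v,L in(('pics/wrist5.png',67.6,142.6),('pics/wrist9.png',131.5,146.0)):
  G=load(fn)
  for dl in(-.6,0,.6):
    def f(x):
        e=Rz.apply([[x[0],43.3,x[1]],[x[0],-43.3,x[1]]])+[648.5,-70.5,0]; q=proj(G,e)
        return [q[:,1].mean()-v,np.linalg.norm(q[0]-q[1])-(L+dl)]
    Rz=R.from_euler('z',-8.4,degrees=True)
    s=least_squares(f,[-75,35]);print(fn,dl,s.x)
```

```text
pics/wrist5.png -0.6 [-68.36167067  19.8408069 ]
pics/wrist5.png 0 [-68.65749467  20.65261576]
pics/wrist5.png 0.6 [-68.95083953  21.45762443]
pics/wrist9.png -0.6 [-70.55998012  25.94138316]
pics/wrist9.png 0 [-70.68179138  26.70747297]
pics/wrist9.png 0.6 [-70.80260537  27.46729453]
```

```bash
python3 -c "
from h import *
s=state();print(s['time_s'],s['ee_pos'],s['force'],s['gripper_width']);print(job_done())"
```

```text
11.8 [512.87860892 -51.50531913  32.00573622] [-9.05202003  1.44979943  7.14749907] 36.03655195349761
the job is handed in; nothing more can be done
None
```

I gripped the larger wedge by its heel at 40 N, laid it flat on the board and slid it thin end first under the middle of the near rail. It now sits about 67 mm in. I handed the job in at 11.8 s with the wedge still gripped.

**Last checks**
- **Lift:** from where the rail crosses the wedge's ramp in the wrist picture, the near feet stand about 5.0 mm clear. The rail looks level and the wedge is centred between the two near feet.
- **Far feet:** I have no direct view of them. The frame seems to have moved forward less than 1 mm to its stop, which is within its 1 mm gap, and the lift estimate assumes it tilts about the far feet.
- **Forces:** these ended steady at about 9 N back and 7 N up. They rose briefly to about 18 N and 26 N during the slide, so I raised the tool slightly to ease the pressure.
- **Contact and surroundings:** I saw no contact between the robot and the frame, and the other items look unmoved in the top view.

**Checks that disagreed:** two rougher measurements gave different lifts.
- **Tracking the frame's top corners:** this gave 2.8–4.4 mm. It fitted poorly because background got into the tracking windows.
- **Rail's apparent length in the wrist view:** this gave 5–6.5 mm, but it placed the rail about 14 mm too low before the lift.

I relied on the wedge geometry instead, because it also predicted the tip's position in the picture to within half a pixel.

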